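Transfer a slide carrier from the drain rail into the catch of the drying rail

TASK

The stained slides have drained: bring the blue slide carrier off the drain rail, over the upturned end stops, and hang it on the drying rail; then slide it along that rail until it has snapped past both sprung rollers of the catch and sits home against the catch block, and let go. Feel for the catch and push gently: do not ram the carrier against rail or catch, and leave the white carrier hanging where it drains and the other things on the bench alone.

Things in the scene. Friction and masses are not known exactly. Their poses are not given: they have to be found in the camera images.
- carrier_blue: Slide carrier with blue plastic ends and grip, 44 x 58 x 174 mm (x, y, z), 0.14 to 0.28 kg, hanging upright on the drain rail. Origin at the centre of its underside, z up, y along the rail. Up to z = 83 mm a basket of slides; above it a closed hanger frame, 8 mm thick in y, with the rail passing through it; its two sides are round steel legs, 8 mm thick, centred at x = -18 and +18 mm.
- carrier_blue_seat (a point): Point of the blue carrier's frame where the rail's axis runs when it hangs: on the centre line, 116 mm above the underside. An inverted 90 degree V-notch rides on the rail (its bottom 7 mm above this point). The frame's clear opening reaches down to a crossbar 28 mm below this point, and 14 mm to either side.
- carrier_blue_grip (a point): Point in the blue carrier's upright grip lug, 40 mm above the seat point, 18 mm below the lug's top. The lug is 30 mm wide in x and 10 mm thick in y: pinch it from above with the fingers closing along y. With the TCP here, closed fingertips pass above the rails' end stops.
- carrier_white: The same carrier in white plastic with orange slide labels, hanging farther back on the drain rail, where it stays. Origin at the centre of its underside. Its lug is at least 80 mm behind the blue one's: open the fingers to about 45 mm to stay clear of it.
- drain_stand: Fixed stand with a white drip tray, 110 x 310 x 18 mm. Origin on the worktop straight below its end stop. Its round steel rail, 10 mm thick, axis 185 mm above the worktop, runs level from the end stop along the stand's +y to a post at y = 268 mm.
- drain_stop (a point): On the drain rail's axis at its free end, where the bar bends up as the end stop: the rounded top is 19 mm above this point, and the bar reaches 5 mm past it towards -y. Axes as drain_stand. A carrier passes when lifted 14 to 23 mm above its hanging height: less catches on the stop, more brings its crossbar up against the rail.
- drying_stand: Fixed stand with a flat grey base, 110 x 310 x 16 mm. Origin on the worktop straight below its end stop. Its rail (10 mm, axis 170 mm above the worktop) runs from the end stop along the stand's -y to a post at y = -268 mm. A catch is clamped on it: an aluminium block 42 mm wide in x, 16 mm along the rail, 20 mm high, with two sprung roller arms towards the end stop.
- drying_stop (a point): On the drying rail's axis at its free end (stop top 19 mm above, 5 mm past this point towards +y; same lift as the other). Axes as drying_stand: the rail runs along -y. The catch is clamped somewhere else each day and not measured: with the carrier home against the block, its seat point is 86 to 146 mm from here.
- roller_arm_far (a joint): Swing of the catch's sprung roller arm on the rail's +x side, rad: 0 when empty, about 0.2 as the carrier's leg passes the roller, about 0.09 with the leg home between roller and block. Pushing in takes about 4 to 8 N along the rail, from 13 mm before home; over the last 6 mm the springs pull it in, then hold it against the rigid block.
- roller_arm_near (a joint): The same for the roller arm on the rail's -x side, nearer the robot.
- beaker: Clear beaker, 71 x 77 x 86 mm, standing at the back. Origin at the centre of its underside. Not to be disturbed.
- bottle_reagent_1: Brown bottle with black cap, 48 x 48 x 98 mm, at the back. Origin at the centre of its underside. Not to be disturbed.
- tape_roll: Roll of beige tape, 98 x 96 x 25 mm, lying at the front left. Origin at the centre of its underside. Not to be disturbed.
Not all that is in view belongs to the job. What is meant by the carrier_blue is not red, and is the smaller of those in its own colour.

How it is judged:
By the outcome, as a careful person would: the job done as asked, in the order asked, and still so for the second after the job is handed in, with the robot touching nothing.
It also fails if it takes over 54 s, if anything falls off the work surface, if the arm or the gripper's body presses on something with over 40 N, if the wrist force passes 120 N, or if a joint passes its speed limit or range.

ROBOT

A 6-joint arm with a two-finger parallel gripper is mounted at the origin on a cart in front of the work surface, level with it; the furniture and walls round the work are solid. World frame = base frame: x ahead of the robot, y to its left, z up, the work surface at z = 0. Lengths are in m, angles in rad, forces in N, time in s.
With the tool pointing down it reaches from about 0.25 to 0.775 m from the base axis. Payload 4 kg.
Tool frame: the origin (TCP) lies between the finger pads, 19 mm behind the fingertips; this is the grasp point; z points along the fingers, y is the line along which they close (so a half turn about z gives the same grasp; the last joint's range is limited). The gripper opens to 94 mm and grips with 3 to 60 N. Pads are 16 mm wide; open, the fingers measure 119 mm over their backs; the gripper's body (75 mm by 177 mm) begins 78 mm behind the grasp point.
Start: joints at [-1.31, 0.087, 1.371, -0, 1.684, -0.103], TCP at [0.196, -0.514, 0.224] pointing down, gripper open.
Joint ranges: [-3.1, 3.1], [-0.76, 2.03], [0.27, 2.55], [-1.08, 4.22], [0.17, 2.65], [-2.57, 2.57]. Speed limits (rad/s): [2.79, 2.79, 3.14, 3.14, 3.14, 3.14].

INTERFACE

Orientations are given as [roll, pitch, yaw] about the fixed x, y, z axes, in that order (R = Rz(yaw) Ry(pitch) Rx(roll)).
In Python, from bench import robot gives the robot as it stands.
- The arm moves only by the tool carry_out, never from a script. Its argument "increments" is a list of rows, each a list of 3 entries, a list of its own where there are three numbers: the closure in counts, from 0 (fully open) to 255 (shut), then the shift along the tool's x, y, z in mm, then the turn about the tool's z in degrees. In form: [[fingers, [dx, dy, dz], twist], ...]. A call has 1 to 8 rows; each row shifts and turns the commanded pose from where the row before left it, along the tool's axes as they then stand; what a row does not reach is not made up. A row lasts 1/10 s, in which the tool goes at most 50 mm and 8.59 degrees, less where a joint would pass 70% of its speed; a pose out of reach is approached as far as the arm can. A call with a gripper value outside its range is refused whole. The fingers move at their own pace and stop on an object; the grip force is fixed at half the most. Time passes only in rows, so rows that do not move let the fingers close. It gives the time, the measured TCP pose, the force, the opening and the grip force at its end, in the units of the state.
- robot.get_obs(): the state, without advancing time (a new reading comes with each control period).
- robot.snapshot(name): name is "side" or "top"; returns the picture (400x640x3 uint8, blue, green, red); there is no depth.
- robot.get_calibration(name): a dict with "vfov" (degrees; the focal length in pixels is half the picture's height over the tangent of half this angle, whatever the lens; pixels are square), "cx", "cy" (the principal point, pixels), "T" (4x4, takes a point from camera to world coordinates). Camera axes: x right, y down, z forward; pixel columns grow to the right and rows downward; lengths in m; the calibration is good to about 2 mm. A picture is of the moment at which its call begins. get_calibration takes no time and is no camera call.
- robot.close_job(): hands the job in; it is judged then, once.
The state is a dict: "time": time; "joint_positions": joint angles; "qvel": joint speeds; "joint_torque": joint torques, N m; "tool_pos": TCP position; "ee_rot": TCP orientation; "wrist_force": force on the tool from outside, world axes, zero at the start; "wrist_torque": the same for the moment, N m; "width": finger opening in m; "finger_force": force on a finger pad.
Only numpy, scipy, OpenCV 4.12 (cv2) and the standard library are available. Lean on these libraries where they do the work, as an engineer would, in place of code of your own. Each camera call takes 0.05 s, during which the arm holds its last target. There are 200 camera calls.

## Working session

There is one attempt and no reset: what is moved stays moved. The work goes in short steps, Python scripts to look and compute and a tool call to move; the robot and the scene stay as the last step left them, time stands still between calls to the robot, and variables do not carry over. Pictures are saved under pics/ and viewed, at most 10 in all, crops included, and the job is handed in when it is done.

Besides the shell and the picture viewer there is one more tool, called by a JSON object that holds its "fn" and its "kwargs". carry_out: Moves the arm, as the interface text tells. Its arguments: {"type":"object","properties":{"increments":{"type":"array","items":{"type":"array"}}},"required":["increments"]}

```bash
mkdir -p pics; python3 - <<'E'
from bench import robot
import cv2,numpy as np
for n in("side","top"):
    im=robot.snapshot(n); cv2.imwrite(f"pics/{n}0.png",im); c=robot.get_calibration(n); print(n,c["vfov"],c["cx"],c["cy"],np.round(c["T"],4).tolist(), {k:v for k,v in c.items() if k not in("vfov","cx","cy","T")})
o=robot.get_obs(); print({k:np.round(v,4).tolist() for k,v in o.items()})
E
```

```text
side 51.18545545204169 320.3570414249625 194.60947473021724 [[0.9914, -0.0614, 0.1159, 0.3894], [-0.131, -0.5016, 0.8551, -1.0585], [0.0057, -0.8629, -0.5053, 0.8474], [0.0, 0.0, 0.0, 1.0]] {}
top 54.796344181890426 312.6496462477278 198.60877738752347 [[0.0035, -0.9954, 0.0956, 0.4383], [-0.9999, -0.0045, -0.01, 0.1255], [0.0103, -0.0956, -0.9954, 1.3391], [0.0, 0.0, 0.0, 1.0]] {}
{'time': 0.1, 'joint_positions': [-1.3101, 0.0879, 1.3721, -0.0, 1.6836, -0.1031], 'qvel': [-0.0016, 0.0002, -0.0043, -0.0027, -0.0, -0.0011], 'joint_torque': [0.0021, -34.1253, -30.33, 0.0721, 0.0304, -0.0001], 'tool_pos': [0.1956, -0.5136, 0.2232], 'ee_rot': [-3.1396, -0.0002, 0.3638], 'wrist_force': [-0.7658, 0.6628, -0.0399], 'wrist_torque': [-0.0117, 0.0035, -0.0353], 'finger_force': 0.0, 'width': 0.0938}
```

View pics/side0.png

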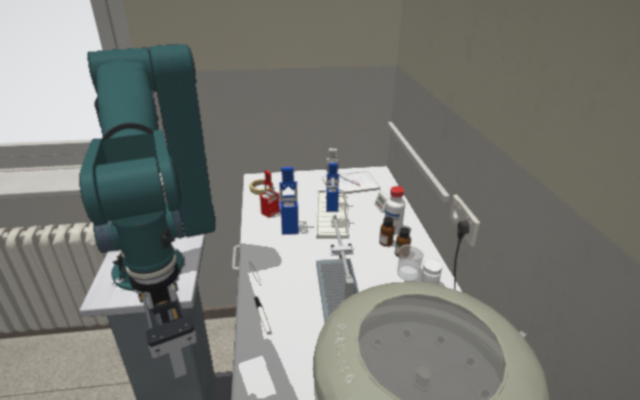

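View pics/top0.png

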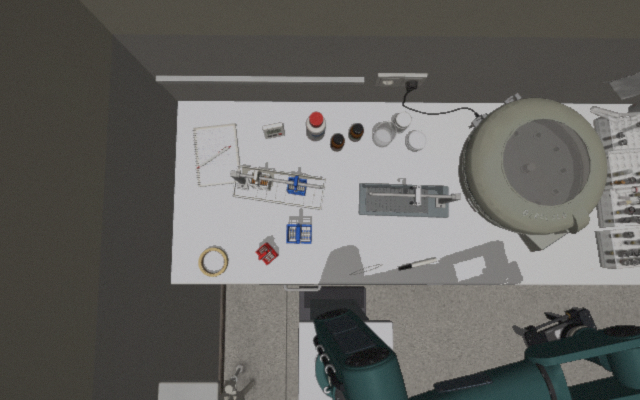

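Side view: the small blue carrier is at about (333,185) on the drain rail and a larger blue one is at (289,200). The red one is at (269,200), and the white one is behind at (332,160). In the top view the candidates are:
- blue on the rail (297,185), the smaller blue and my choice
- larger blue standing in front (299,230)
- red (267,254)
- white (258,178)

The drying stand is at (404,199). I'll check the choice with one crop.

```bash
python3 - <<'E'
import cv2,numpy as np
t=cv2.imread("pics/top0.png")[150:250,225:475]; s=cv2.imread("pics/side0.png")[140:300,240:440]
a=cv2.resize(t,(800,320),interpolation=cv2.INTER_CUBIC); b=cv2.resize(s,(350,280),interpolation=cv2.INTER_CUBIC)
c=cv2.resize(s[0:90,60:140],(249,280),interpolation=cv2.INTER_CUBIC);d=cv2.resize(s[80:160,70:141],(201,226),interpolation=cv2.INTER_CUBIC)
o=np.zeros((600,800,3),np.uint8);o[:320]=a;o[320:,:350]=b;o[320:,350:599]=c;o[320:546,599:]=d
cv2.imwrite("pics/crop1.png",o)
E
```

```text
(no output)
```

View pics/crop1.png

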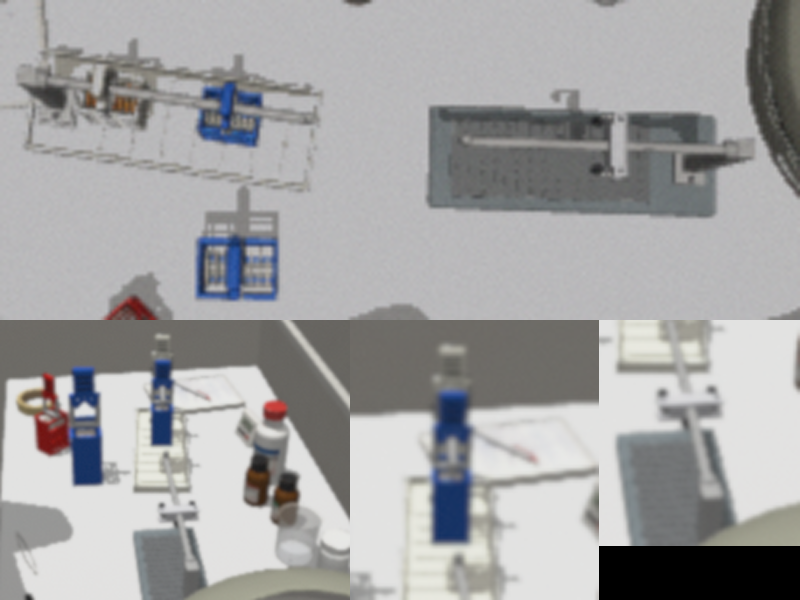

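```bash
cat > h.py <<'E'
import numpy as np,cv2
from bench import robot
def ray(n,u,v):
    c=robot.get_calibration(n);T=np.array(c["T"]);f=200/np.tan(np.radians(c["vfov"]/2))
    d=T[:3,:3]@[(u-c["cx"])/f,(v-c["cy"])/f,1];return T[:3,3],d/np.linalg.norm(d)
def onz(n,u,v,z):
    o,d=ray(n,u,v);return o+d*(z-o[2])/d[2]
def tri(u1,v1,u2,v2):
    (a,d),(b,e)=ray("top",u1,v1),ray("side",u2,v2)
    s=np.linalg.lstsq(np.c_[d,-e],b-a,rcond=None)[0];p,q=a+s[0]*d,b+s[1]*e
    return (p+q)/2,np.linalg.norm(p-q)
def proj(n,p):
    c=robot.get_calibration(n);T=np.linalg.inv(np.array(c["T"]));f=200/np.tan(np.radians(c["vfov"]/2))
    q=T[:3,:3]@p+T[:3,3];return np.array([c["cx"]+f*q[0]/q[2],c["cy"]+f*q[1]/q[2]])
def blue(im):
    h=cv2.cvtColor(im,cv2.COLOR_BGR2HSV);return cv2.inRange(h,(105,120,50),(130,255,255))
E
python3 - <<'E'
from h import *
np.set_printoptions(precision=4,suppress=True)
cp=lambda x,y:(225+x/3.2-.35,150+y/3.2-.35)
for nm,x,y,z in [("drain stop",314,118,.2),("drain rail mid",180,97,.19),("drain rail",60,77,.19),("drain post",25,75,.19),("dry stop",466,141,.185),("dry rail",560,143.5,.175),("dry rail",665,149,.175),("dry post",745,150,.175),("block",619,146,.185),("rolN",597,168,.17),("rolF",597,120,.17)]:
    print(nm,onz("top",*cp(x,y),z))
# base corners
for x,y in [(430,108),(715,118),(715,215),(430,205)]: print("base",onz("top",*cp(x,y),.016))
t=cv2.imread("pics/top0.png");s=cv2.imread("pics/side0.png")
for n,im,(r0,r1,c0,c1) in [("top",t,(160,205,280,312)),("side",s,(155,220,318,345))]:
    m=blue(im)[r0:r1,c0:c1]
    for r in range(r0,r1):
        k=np.flatnonzero(m[r-r0]); 
        if len(k): print(n,r,k.min()+c0,k.max()+c0,len(k))
E
```

```text
drain stop [0.584  0.0841 0.2   ]
drain rail mid [0.6046 0.2096 0.19  ]
drain rail [0.623  0.3224 0.19  ]
drain post [0.6247 0.3552 0.19  ]
dry stop [ 0.5648 -0.0596  0.185 ]
dry rail [ 0.5639 -0.1507  0.175 ]
dry rail [ 0.5591 -0.2506  0.175 ]
dry post [ 0.5585 -0.327   0.175 ]
block [ 0.5608 -0.204   0.185 ]
rolN [ 0.5412 -0.1868  0.17  ]
rolF [ 0.5873 -0.1877  0.17  ]
base [ 0.6191 -0.0481  0.016 ]
base [ 0.6097 -0.3573  0.016 ]
base [ 0.5045 -0.3541  0.016 ]
base [ 0.514  -0.0473  0.016 ]
top 176 295 297 3
top 177 295 297 3
top 178 289 297 9
top 179 289 304 15
top 180 292 305 12
top 181 294 305 10
top 182 294 305 4
top 183 294 296 3
top 184 294 296 3
top 185 294 296 3
top 186 295 296 2
top 187 295 305 3
top 188 288 296 3
top 189 287 296 5
top 190 287 293 7
top 191 288 304 12
top 192 289 304 16
top 193 292 304 13
top 194 297 304 8
side 163 330 335 6
side 164 329 336 8
side 165 329 336 8
side 166 329 336 8
side 167 329 336 8
side 168 329 336 8
side 169 329 335 7
side 170 329 335 7
side 171 329 335 7
side 172 329 335 7
side 173 329 335 7
side 174 328 336 9
side 175 328 337 10
side 176 328 337 10
side 177 328 336 5
side 178 329 336 2
side 189 337 337 1
side 190 327 337 2
side 191 327 337 4
side 192 327 337 11
side 193 328 337 10
side 194 328 337 10
side 195 328 337 10
side 196 327 337 11
side 197 327 336 10
side 198 327 336 10
side 199 327 336 10
side 200 327 336 10
side 201 327 336 10
side 202 327 336 10
side 203 328 336 9
side 204 328 337 10
side 205 328 336 9
side 206 327 336 10
side 207 327 336 10
side 208 328 336 9
side 209 328 336 9
side 210 328 336 9
```

```bash
python3 - <<'E'
from h import *
np.set_printoptions(precision=4,suppress=True)
for v in (178,183,188): print(onz("top",295.8 if v>180 else 296.3,v,.238))
print("side lug top",onz("side",332.8,163,.243),"side mid lug",onz("side",332.5,168,.225))
for u,v in [(295.7,181),(295.7,184)]: print(tri(u,v,332.8,163))
a,b=np.array([.584,.0841]),np.array([.623,.3224]);d=(b-a)/np.linalg.norm(b-a);print("yaw",np.degrees(np.arctan2(-d[0],d[1])),"pt on rail y=.165", a+d*(.17-.0841)/d[1])
# side views of stops
for p in [(.584,.084,.204),(.602,.17,.243),(.565,-.06,.189),(.561,-.204,.185)]: print(p,"side px",proj("side",np.array(p)),"top",proj("top",np.array(p)))
s=cv2.imread("pics/side0.png")[150:290,300:380];cv2.imwrite("pics/crop2.png",cv2.resize(s,(343,600),interpolation=cv2.INTER_CUBIC))
E
```

```text
[0.6036 0.1618 0.238 ]
[0.589  0.1631 0.238 ]
[0.5745 0.163  0.238 ]
side lug top [0.5956 0.1633 0.243 ] side mid lug [0.5948 0.1627 0.225 ]
(array([0.5948, 0.1632, 0.243 ]), np.float64(0.0014292729861457357))
(array([0.5905, 0.1627, 0.2429]), np.float64(0.009970559756804371))
yaw -9.294585859947082 pt on rail y=.165 [0.5981 0.17  ]
(0.584, 0.084, 0.204) side px [332.8535 185.1994] top [322.8663 186.3703]
(0.602, 0.17, 0.243) side px [334.4034 162.0191] top [293.3823 178.2662]
(0.565, -0.06, 0.189) side px [334.054  214.1555] top [370.6161 193.5132]
(0.561, -0.204, 0.185) side px [341.3129 245.5598] top [418.0915 195.1948]
```

View pics/crop2.png

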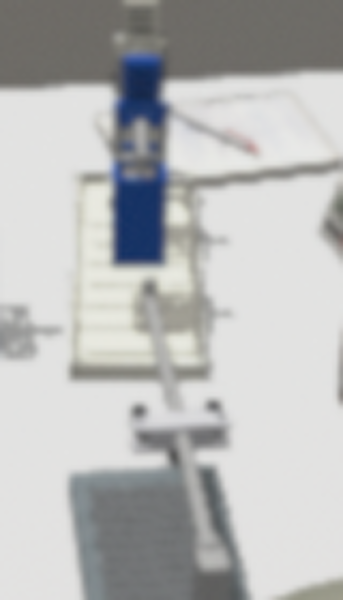

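The crop confirms the choice: the small blue carrier hangs on the drain rail. The lug top is at side px (333,163) and the catch at about (341,248). Lug at (0.5955, 0.163), rail yaw −9.3°, two views agreeing to 1.4 mm with height 0.243 as expected. Now I'll rotate, rise and travel clear of the centrifuge.

{"fn": "carry_out", "kwargs": {"increments": [[133,[0,0,-20],7.5],[133,[0,0,-20],7.5],[133,[0,0,-20],7.5],[133,[0,0,-20],7.6],[133,[9,-46,0],0],[133,[9,-46,0],0],[133,[9,-46,0],0],[133,[9,-46,0],0]]}}

```text
time: 0.9
tool_pos: [0.261, -0.3364, 0.3036]
ee_rot: [-3.141, 0.0, -0.162]
wrist_force: [0.5, 0.1, 0.8]
width: 0.0452
finger_force: 0.0
```

{"fn": "carry_out", "kwargs": {"increments": [[133,[9,-46,0],0],[133,[9,-46,0],0],[133,[9,-46,0],0],[133,[9,-46,0],0],[133,[9,-46,0],0],[133,[9,-46,0],0],[133,[9,-46,0],0],[133,[9,-46,0],0]]}}

```text
time: 1.7
tool_pos: [0.3911, 0.0154, 0.304]
ee_rot: [3.141, -0.0, -0.161]
wrist_force: [-0.1, -1.1, -0.7]
width: 0.0452
finger_force: 0.0
```

{"fn": "carry_out", "kwargs": {"increments": [[133,[30,-30,0],0],[133,[30,-30,0],0],[133,[30,-30,0],0],[133,[30,-30,0],0],[133,[30,-30,0],0],[133,[28,-28,0],0],[133,[0,0,0],0],[133,[0,0,0],0]]}}

```text
time: 2.5
tool_pos: [0.5953, 0.1607, 0.3022]
ee_rot: [3.14, 0.004, -0.161]
wrist_force: [-0.6, 0.5, 0.1]
width: 0.0449
finger_force: 0.0
```

```bash
python3 - <<'E'
from h import *
t=robot.snapshot("top");s=robot.snapshot("side");print(robot.get_obs()["tool_pos"],robot.get_obs()["ee_rot"])
a=cv2.resize(t[130:260,220:400],(554,400),interpolation=cv2.INTER_CUBIC);b=cv2.resize(s[110:240,290:370],(246,400),interpolation=cv2.INTER_CUBIC)
cv2.imwrite("pics/p3.png",np.hstack([a,b]))
E
```

```text
[0.59467546 0.15986294 0.30467498] [ 3.14116819e+00 -5.22171994e-05 -1.62051744e-01]
```

View pics/p3.png

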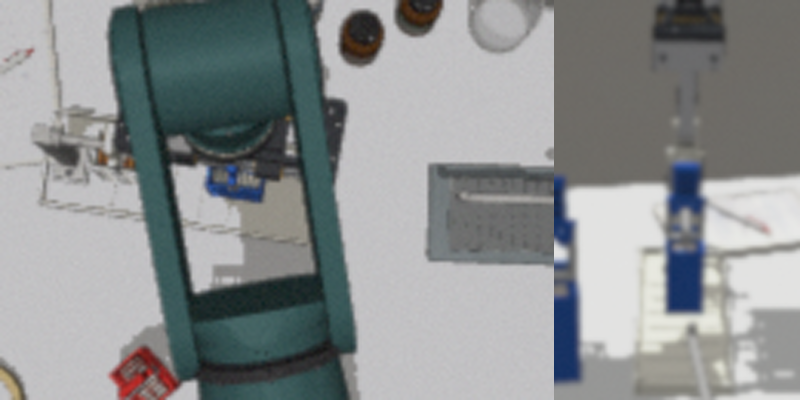

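The gripper is centred over the blue lug (side crop column 686 for both). Next: shift 3 mm along the rail, descend 80 mm, then close.

{"fn": "carry_out", "kwargs": {"increments": [[133,[1,-3,15],0],[133,[0,0,15],0],[133,[0,0,15],0],[133,[0,0,13],0],[133,[0,0,12],0],[133,[0,0,10],0],[133,[0,0,0],0],[133,[0,0,0],0]]}}

```text
time: 3.4
tool_pos: [0.5969, 0.1632, 0.2244]
ee_rot: [3.142, -0.0, -0.162]
wrist_force: [-0.6, 0.1, 0.1]
width: 0.0447
finger_force: 0.0
```

{"fn": "carry_out", "kwargs": {"increments": [[150,[0,0,0],0],[170,[0,0,0],0],[190,[0,0,0],0],[205,[0,0,0],0],[220,[0,0,0],0],[235,[0,0,0],0],[245,[0,0,0],0],[245,[0,0,0],0]]}}

```text
time: 4.2
tool_pos: [0.597, 0.1634, 0.2244]
ee_rot: [-3.141, -0.0, -0.161]
wrist_force: [0.8, 0.9, 1.0]
width: 0.0098
finger_force: 30.0
```

Gripped (9.8 mm, lug 10 mm). Lift 18.5 mm.

{"fn": "carry_out", "kwargs": {"increments": [[245,[0,0,-4],0],[245,[0,0,-5],0],[245,[0,0,-5],0],[245,[0,0,-4],0],[245,[0,0,-0.5],0],[245,[0,0,0],0],[245,[0,0,0],0]]}}

```text
time: 4.9
tool_pos: [0.5967, 0.1632, 0.2425]
ee_rot: [3.141, 0.0, -0.162]
wrist_force: [-0.3, 0.1, -1.9]
width: 0.0099
finger_force: 30.0
```

```bash
python3 - <<'E'
from h import *
o=robot.get_obs();print(o["tool_pos"],o["wrist_force"],o["wrist_torque"])
s=robot.snapshot("side");cv2.imwrite("pics/p4.png",cv2.resize(s[140:290,290:380],(360,600),interpolation=cv2.INTER_CUBIC))
E
```

```text
[0.59674587 0.16324188 0.24250405] [-0.26772025  0.0589694  -1.8888763 ] [ 0.10738724 -0.06567975 -0.00484388]
```

View pics/p4.png

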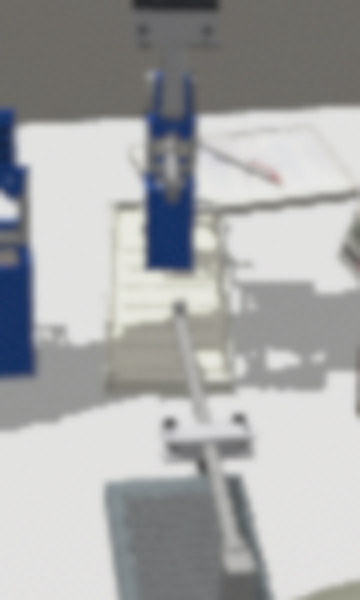

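Carrier lifted 18 mm; weight about 2 N and rail hook still clear. Now along the rail over the stop.

{"fn": "carry_out", "kwargs": {"increments": [[245,[0,5,0],0],[245,[0,10,0],0],[245,[0,10,0],0],[245,[0,10,0],0],[245,[0,10,0],0],[245,[0,10,0],0],[245,[0,5,0],0],[245,[0,0,0],0]]}}

```text
time: 5.75
tool_pos: [0.5872, 0.1031, 0.2429]
ee_rot: [3.142, -0.0, -0.163]
wrist_force: [0.8, 1.2, -2.1]
width: 0.0096
finger_force: 30.0
```

{"fn": "carry_out", "kwargs": {"increments": [[245,[0,5,0],0],[245,[0,10,0],0],[245,[0,10,0],0],[245,[0,10,0],0],[245,[0,10,0],0],[245,[0,10,0],0],[245,[0,5,0],0],[245,[0,0,0],0]]}}

```text
time: 6.55
tool_pos: [0.5775, 0.0439, 0.2428]
ee_rot: [3.141, -0.0, -0.163]
wrist_force: [0.3, 1.0, -2.1]
width: 0.0099
finger_force: 30.0
```

{"fn": "carry_out", "kwargs": {"increments": [[245,[0,10,0],0],[245,[0,10,0],0],[245,[0,9,0],0],[245,[0,0,0],-3.8],[245,[0,0,0],-3.9],[245,[-3,0,7],0],[245,[-3,0,7],0],[245,[0,0,0],0]]}}

```text
time: 7.35
tool_pos: [0.5656, 0.0163, 0.2268]
ee_rot: [-3.142, 0.004, -0.028]
wrist_force: [0.1, -1.3, -2.9]
width: 0.0096
finger_force: 30.0
```

```bash
python3 - <<'E'
from h import *
o=robot.get_obs();print(o["tool_pos"],o["ee_rot"],o["wrist_force"],o["wrist_torque"])
t=robot.snapshot("top");s=robot.snapshot("side")
b=cv2.resize(s[150:270,300:370],(350,600),interpolation=cv2.INTER_CUBIC)
a=cv2.resize(t[160:235,300:445],(450,233),interpolation=cv2.INTER_CUBIC);A=np.zeros((600,450,3),np.uint8);A[:233]=a
cv2.imwrite("pics/p5.png",np.hstack([A,b]))
E
```

```text
[0.56559205 0.01632564 0.22679726] [-3.14156521  0.00363338 -0.02811417] [ 0.06167008 -1.2682989  -2.92514455] [-0.00433248  0.0066198  -0.01752146]
```

View pics/p5.png

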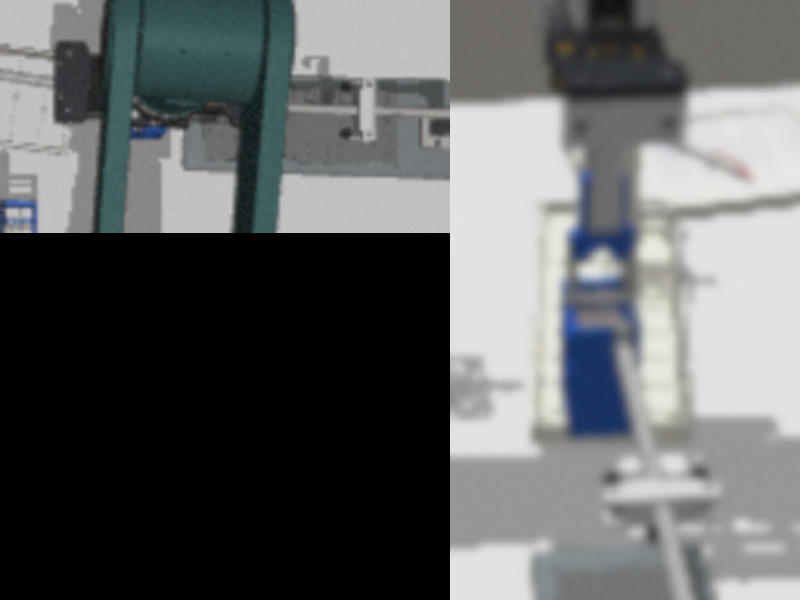

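Side view: the lug sits at px ~(331,190) and the drying stop at ~(334,216), apparently close behind the frame. I'll check the alignment numerically.

```bash
python3 - <<'E'
from h import *
np.set_printoptions(precision=4,suppress=True)
print("tcp",proj("side",np.array([.5656,.0163,.2268])),"fixed seat",proj("side",np.array([.5656,.0163,.1868])),"stop",proj("side",np.array([.5645,-.06,.189])))
t=cv2.imread("pics/top0.png");s=cv2.imread("pics/side0.png")
# rail centreline in first pictures: brightest band per column (top) / row (side)
g=cv2.cvtColor(t,cv2.COLOR_BGR2GRAY).astype(float)
P=[]
for u in list(range(375,410,4))+list(range(423,433,3)):
    c=g[186:204,u];w=np.clip(c-np.median(c)-25,0,None);v=186+(w*np.arange(18)).sum()/w.sum();p=onz("top",u,v,.172);P.append(p);print(u,round(v,2),p[:2])
P=np.array(P);print(np.polyfit(P[:,1],P[:,0],1))
g=cv2.cvtColor(s,cv2.COLOR_BGR2GRAY)
for r in range(212,240,3): print(r,g[r,326:346].tolist())
print(g[194,366:376].tolist())
E
```

```text
tcp [330.4871 189.7988] fixed seat [330.2521 201.1946] stop [333.8831 214.1671]
375 193.84 [ 0.5659 -0.0761]
379 194.02 [ 0.5654 -0.0883]
383 194.27 [ 0.5647 -0.1005]
387 194.17 [ 0.5651 -0.1127]
391 194.19 [ 0.5651 -0.125 ]
395 194.44 [ 0.5644 -0.1372]
399 194.52 [ 0.5642 -0.1494]
403 194.72 [ 0.5636 -0.1616]
407 194.8 [ 0.5634 -0.1738]
423 195.35 [ 0.562  -0.2227]
426 195.05 [ 0.5629 -0.2319]
429 195.0 [ 0.5631 -0.2411]
432 195.67 [ 0.5611 -0.2502]
[0.0217 0.5674]
212 [195, 183, 181, 181, 182, 182, 182, 181, 182, 182, 182, 188, 202, 217, 223, 224, 224, 214, 182, 172]
215 [224, 225, 225, 225, 224, 223, 214, 190, 170, 170, 192, 219, 227, 228, 226, 226, 225, 220, 200, 177]
218 [230, 230, 229, 228, 221, 205, 183, 154, 135, 134, 151, 177, 188, 189, 190, 191, 194, 196, 184, 166]
221 [217, 217, 218, 216, 203, 178, 162, 156, 168, 175, 165, 154, 150, 153, 159, 165, 160, 157, 156, 152]
224 [231, 230, 230, 228, 218, 194, 179, 166, 163, 174, 177, 167, 160, 157, 157, 158, 157, 157, 155, 152]
227 [224, 224, 224, 223, 221, 210, 192, 181, 174, 173, 176, 172, 169, 173, 179, 180, 183, 192, 192, 171]
230 [230, 230, 230, 230, 230, 230, 230, 228, 220, 198, 181, 181, 188, 209, 224, 230, 230, 229, 222, 200]
233 [213, 213, 213, 213, 213, 213, 213, 213, 212, 202, 183, 177, 180, 187, 205, 217, 221, 220, 217, 210]
236 [135, 136, 136, 136, 136, 136, 136, 136, 137, 137, 141, 158, 173, 170, 154, 144, 142, 141, 139, 139]
239 [208, 208, 209, 208, 208, 208, 207, 207, 207, 206, 199, 185, 177, 178, 177, 182, 198, 208, 210, 212]
[226, 226, 226, 226, 226, 226, 226, 226, 226, 226]
```

Rail x ≈ 0.566 at the stop in both views, so alignment is good. Advance at lifted height with a small x trim.

{"fn": "carry_out", "kwargs": {"increments": [[245,[0.5,5,-1],0],[245,[0.5,10,0],0],[245,[0.5,10,0],0],[245,[0.5,10,0],0],[245,[0.5,10,0],0],[245,[0,5,0],0],[245,[0,0,0],0]]}}

```text
time: 8.15
tool_pos: [0.568, -0.0347, 0.2297]
ee_rot: [3.141, 0.0, -0.029]
wrist_force: [-0.4, -0.4, -1.6]
width: 0.0095
finger_force: 30.0
```

{"fn": "carry_out", "kwargs": {"increments": [[245,[0,5,0],0],[245,[0,8,0],0],[245,[0,8,0],0],[245,[0,8,0],0],[245,[0,8,0],0],[245,[0,8,0],0],[245,[0,5,0],0],[245,[0,0,0],0]]}}

```text
time: 8.95
tool_pos: [0.5667, -0.0845, 0.2297]
ee_rot: [3.141, -0.0, -0.028]
wrist_force: [0.4, 1.0, -2.6]
width: 0.0098
finger_force: 30.0
```

{"fn": "carry_out", "kwargs": {"increments": [[245,[-1,0,4],0],[245,[0,0,4],0],[245,[0,0,4],0],[245,[0,0,3],0],[245,[0,0,2],0],[245,[0,0,0],0],[245,[0,0,0],0]]}}

```text
time: 9.65
tool_pos: [0.5657, -0.0836, 0.2128]
ee_rot: [3.141, -0.0, -0.027]
wrist_force: [-0.2, 0.8, -2.6]
width: 0.01
finger_force: 30.0
```

{"fn": "carry_out", "kwargs": {"increments": [[245,[0,0,1],0],[245,[0,0,0.5],0],[245,[0,0,0],0],[245,[0,0,0],0]]}}

```text
time: 10.05
tool_pos: [0.5657, -0.0837, 0.2113]
ee_rot: [3.141, -0.0, -0.027]
wrist_force: [0.2, -0.9, -0.8]
width: 0.0095
finger_force: 30.0
```

{"fn": "carry_out", "kwargs": {"increments": [[245,[0,0,0.5],0],[245,[0,0,0.5],0],[245,[0,0,0],0],[245,[0,0,0],0]]}}

```text
time: 10.45
tool_pos: [0.566, -0.0837, 0.2105]
ee_rot: [3.141, -0.001, -0.027]
wrist_force: [1.2, 0.6, -1.6]
width: 0.0097
finger_force: 30.0
```

{"fn": "carry_out", "kwargs": {"increments": [[245,[0,0,0.5],0],[245,[0,0,0.3],0],[245,[0,0,0],0],[245,[0,0,0],0]]}}

```text
time: 10.85
tool_pos: [0.5662, -0.0837, 0.2101]
ee_rot: [3.141, -0.002, -0.027]
wrist_force: [2.5, 0.2, 1.0]
width: 0.0096
finger_force: 30.0
```

{"fn": "carry_out", "kwargs": {"increments": [[245,[0,0,0.3],0],[245,[0,0,0],0]]}}

```text
time: 11.05
tool_pos: [0.5663, -0.0837, 0.2099]
ee_rot: [3.141, -0.002, -0.027]
wrist_force: [2.6, -0.8, 2.3]
width: 0.01
finger_force: 30.0
```

Contact felt (z +2 N, notch centring +x 2.6 N). Release briefly so it hangs freely, trim x, and look.

{"fn": "carry_out", "kwargs": {"increments": [[225,[0,0,0],0],[205,[0.5,0,-0.3],0],[190,[0,0,0],0],[190,[0,0,0],0],[190,[0,0,0],0]]}}

```text
time: 11.55
tool_pos: [0.5659, -0.0836, 0.2091]
ee_rot: [-3.142, 0.001, -0.027]
wrist_force: [0.5, 0.1, 0.6]
width: 0.0238
finger_force: 0.0
```

```bash
python3 - <<'E'
from h import *
o=robot.get_obs();print(o["tool_pos"],o["ee_rot"],o["wrist_force"],o["width"])
s=robot.snapshot("side")
cv2.imwrite("pics/p6.png",cv2.resize(s[160:270,300:380],(436,600),interpolation=cv2.INTER_CUBIC))
E
```

```text
[ 0.56593386 -0.08363285  0.20914873] [-3.14154361e+00  8.52730001e-04 -2.72134073e-02] [0.50147538 0.0713611  0.6496224 ] 0.023751230987353728
```

View pics/p6.png

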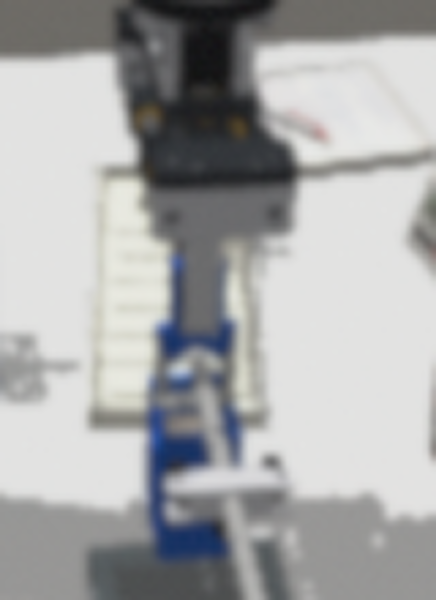

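The carrier hangs with the rail in its notch (crop (200,365)), ahead of the catch at (222,485). Re-grip and slide.

{"fn": "carry_out", "kwargs": {"increments": [[215,[0,0,0],0],[235,[0,0,0],0],[245,[0,0,0],0],[245,[0,0,0],0],[245,[0,3,0],0],[245,[0,5,0],0],[245,[0,5,0],0],[245,[0,0,0],0]]}}

```text
time: 12.4
tool_pos: [0.5658, -0.0978, 0.2095]
ee_rot: [3.14, 0.0, -0.028]
wrist_force: [-0.2, -0.9, 0.2]
width: 0.0101
finger_force: 30.0
```

{"fn": "carry_out", "kwargs": {"increments": [[245,[0,4,0],0],[245,[0,6,0],0],[245,[0,6,0],0],[245,[0,6,0],0],[245,[0,6,0],0],[245,[0,6,0],0],[245,[0,4,0],0],[245,[0,0,0],0]]}}

```text
time: 13.2
tool_pos: [0.5647, -0.1359, 0.2095]
ee_rot: [3.14, 0.0, -0.028]
wrist_force: [0.2, -1.4, -0.2]
width: 0.01
finger_force: 30.0
```

Light sliding. Go on to about y −0.165, then feel in small steps.

{"fn": "carry_out", "kwargs": {"increments": [[245,[0,4,0],0],[245,[0,5,0],0],[245,[0,5,0],0],[245,[0,5,0],0],[245,[0,4,0],0],[245,[0,3,0],0],[245,[0,0,0],0]]}}

```text
time: 13.9
tool_pos: [0.564, -0.1615, 0.2095]
ee_rot: [3.14, 0.0, -0.028]
wrist_force: [-1.0, -0.9, 0.5]
width: 0.01
finger_force: 30.0
```

{"fn": "carry_out", "kwargs": {"increments": [[245,[0,1.5,0],0],[245,[0,1.5,0],0],[245,[0,1.5,0],0],[245,[0,1.5,0],0],[245,[0,0,0],0]]}}

```text
time: 14.4
tool_pos: [0.5639, -0.1669, 0.2095]
ee_rot: [3.141, 0.0, -0.027]
wrist_force: [-2.4, 0.2, 1.3]
width: 0.0097
finger_force: 30.0
```

{"fn": "carry_out", "kwargs": {"increments": [[245,[0,1,0],0],[245,[0,1,0],0],[245,[0,1,0],0],[245,[0,0,0],0]]}}

```text
time: 14.8
tool_pos: [0.5638, -0.1698, 0.2095]
ee_rot: [3.141, 0.0, -0.027]
wrist_force: [-1.7, 2.0, 1.7]
width: 0.0097
finger_force: 30.0
```

{"fn": "carry_out", "kwargs": {"increments": [[245,[0,1,0],0],[245,[0,1,0],0],[245,[0,1,0],0],[245,[0,0,0],0]]}}

```text
time: 15.2
tool_pos: [0.5637, -0.1729, 0.2095]
ee_rot: [3.141, 0.0, -0.027]
wrist_force: [-2.2, 1.2, 1.1]
width: 0.0099
finger_force: 30.0
```

{"fn": "carry_out", "kwargs": {"increments": [[245,[-0.5,1,0],0],[245,[0,1,0],0],[245,[0,1,0],0],[245,[0,0,0],0]]}}

```text
time: 15.6
tool_pos: [0.5635, -0.1759, 0.2095]
ee_rot: [3.141, -0.001, -0.027]
wrist_force: [-0.3, -0.0, -0.7]
width: 0.0099
finger_force: 30.0
```

{"fn": "carry_out", "kwargs": {"increments": [[245,[0,1,0],0],[245,[0,1,0],0],[245,[0,0,0],0]]}}

```text
time: 15.9
tool_pos: [0.5634, -0.1778, 0.2095]
ee_rot: [3.141, -0.001, -0.027]
wrist_force: [0.5, -0.4, -0.5]
width: 0.0099
finger_force: 30.0
```

{"fn": "carry_out", "kwargs": {"increments": [[245,[0,1,0],0],[245,[0,1,0],0],[245,[0,0,0],0]]}}

```text
time: 16.2
tool_pos: [0.5633, -0.1796, 0.2095]
ee_rot: [-3.141, -0.001, -0.027]
wrist_force: [0.9, 1.2, -0.5]
width: 0.0098
finger_force: 30.0
```

{"fn": "carry_out", "kwargs": {"increments": [[245,[0,1,0],0],[245,[0,1,0],0],[245,[0,0,0],0]]}}

```text
time: 16.5
tool_pos: [0.5633, -0.1801, 0.2095]
ee_rot: [-3.139, -0.0, -0.026]
wrist_force: [0.8, 4.5, 0.6]
width: 0.0096
finger_force: 30.0
```

Catch felt at y ≈ −0.180, where predicted (home ≈ −0.192). Press on gently.

{"fn": "carry_out", "kwargs": {"increments": [[245,[0,1,0],0],[245,[0,1,0],0],[245,[0,0,0],0]]}}

```text
time: 16.8
tool_pos: [0.5632, -0.1818, 0.2095]
ee_rot: [-3.138, -0.0, -0.026]
wrist_force: [1.1, 5.7, 0.3]
width: 0.01
finger_force: 30.0
```

{"fn": "carry_out", "kwargs": {"increments": [[245,[0,1,0],0],[245,[0,1,0],0],[245,[0,0,0],0]]}}

```text
time: 17.1
tool_pos: [0.5631, -0.1849, 0.2095]
ee_rot: [-3.141, -0.0, -0.026]
wrist_force: [1.6, 4.0, 0.6]
width: 0.0099
finger_force: 30.0
```

{"fn": "carry_out", "kwargs": {"increments": [[245,[0,1,0],0],[245,[0,1,0],0],[245,[0,0,0],0]]}}

```text
time: 17.4
tool_pos: [0.563, -0.1891, 0.2096]
ee_rot: [3.139, -0.001, -0.028]
wrist_force: [2.1, -1.0, -0.8]
width: 0.0097
finger_force: 30.0
```

{"fn": "carry_out", "kwargs": {"increments": [[245,[0,1,0],0],[245,[0,0,0],0]]}}

```text
time: 17.6
tool_pos: [0.5629, -0.1899, 0.2096]
ee_rot: [3.139, -0.001, -0.028]
wrist_force: [2.4, -2.5, -1.8]
width: 0.0097
finger_force: 30.0
```

{"fn": "carry_out", "kwargs": {"increments": [[245,[0,1,0],0],[245,[0,0,0],0]]}}

```text
time: 17.8
tool_pos: [0.5629, -0.1904, 0.2096]
ee_rot: [3.14, -0.0, -0.028]
wrist_force: [2.1, -2.9, -0.8]
width: 0.0094
finger_force: 30.0
```

{"fn": "carry_out", "kwargs": {"increments": [[245,[0,1,0],0],[245,[0,0,0],0]]}}

```text
time: 18.0
tool_pos: [0.5629, -0.1911, 0.2096]
ee_rot: [3.141, -0.0, -0.027]
wrist_force: [1.9, -2.4, -0.5]
width: 0.0095
finger_force: 30.0
```

{"fn": "carry_out", "kwargs": {"increments": [[245,[0.5,1,0],0],[245,[0,0,0],0]]}}

```text
time: 18.2
tool_pos: [0.563, -0.1922, 0.2095]
ee_rot: [3.14, 0.001, -0.028]
wrist_force: [1.4, -3.7, 0.1]
width: 0.0101
finger_force: 30.0
```

{"fn": "carry_out", "kwargs": {"increments": [[245,[0,1,0],0],[245,[0,0,0],0]]}}

```text
time: 18.4
tool_pos: [0.563, -0.1927, 0.2095]
ee_rot: [3.142, 0.001, -0.027]
wrist_force: [1.0, -2.8, -0.6]
width: 0.0097
finger_force: 30.0
```

{"fn": "carry_out", "kwargs": {"increments": [[245,[0,1,0],0],[245,[0,0,0],0]]}}

```text
time: 18.6
tool_pos: [0.563, -0.1928, 0.2095]
ee_rot: [-3.14, 0.001, -0.027]
wrist_force: [0.3, 0.8, 0.5]
width: 0.0096
finger_force: 30.0
```

{"fn": "carry_out", "kwargs": {"increments": [[245,[0,1,0],0],[245,[0,0,0],0]]}}

```text
time: 18.8
tool_pos: [0.563, -0.1929, 0.2095]
ee_rot: [-3.138, 0.001, -0.026]
wrist_force: [0.0, 5.0, 2.3]
width: 0.0096
finger_force: 30.0
```

{"fn": "carry_out", "kwargs": {"increments": [[245,[0,1,0],0],[245,[0,0,0],0]]}}

```text
time: 19.0
tool_pos: [0.563, -0.193, 0.2095]
ee_rot: [-3.136, 0.001, -0.025]
wrist_force: [-0.7, 7.7, 3.1]
width: 0.0101
finger_force: 30.0
```

Firm stop at y −0.193, force rising and no more motion: home against the block. Ease off, open, lift clear.

{"fn": "carry_out", "kwargs": {"increments": [[245,[0,-1.5,0],0],[245,[0,0,0],0],[230,[0,0,0],0],[215,[0,0,0],0],[190,[0,0,0],0],[160,[0,0,0],0],[140,[0,0,0],0],[140,[0,0,0],0]]}}

```text
time: 19.8
tool_pos: [0.5631, -0.1945, 0.2093]
ee_rot: [3.141, 0.0, -0.028]
wrist_force: [-0.8, 0.4, 0.2]
width: 0.0415
finger_force: 0.0
```

{"fn": "carry_out", "kwargs": {"increments": [[140,[0,0,-8],0],[140,[0,0,-15],0],[140,[0,0,-20],0],[140,[0,0,-25],0],[140,[0,0,-25],0],[140,[0,0,-15],0],[140,[0,0,0],0]]}}

```text
time: 20.5
tool_pos: [0.5642, -0.1945, 0.3226]
ee_rot: [3.138, -0.008, -0.027]
wrist_force: [0.4, 0.1, 0.3]
width: 0.0422
finger_force: 0.0
```

{"fn": "carry_out", "kwargs": {"increments": [[140,[-20,-20,0],0],[140,[-30,-30,0],0],[140,[-30,-30,0],0],[140,[-30,-30,0],0],[140,[-30,-30,0],0],[140,[-20,-20,0],0],[140,[0,0,0],0]]}}

```text
time: 21.2
tool_pos: [0.4057, -0.0279, 0.3184]
ee_rot: [-3.142, -0.002, -0.024]
wrist_force: [-0.2, 0.3, -0.1]
width: 0.042
finger_force: 0.0
```

```bash
python3 - <<'E'
from h import *
o=robot.get_obs();print(o["time"],o["tool_pos"],o["wrist_force"])
t=robot.snapshot("top");s=robot.snapshot("side")
b=cv2.resize(s[140:290,290:390],(400,600),interpolation=cv2.INTER_CUBIC)
a=cv2.resize(t[140:265,225:465],(400,208),interpolation=cv2.INTER_CUBIC);c=cv2.resize(t[170:220,365:445],(400,250),interpolation=cv2.INTER_CUBIC);A=np.zeros((600,400,3),np.uint8);A[:208]=a;A[300:550]=c
cv2.imwrite("pics/p7.png",np.hstack([A,b]))
E
```

```text
21.2 [ 0.40572003 -0.02790908  0.31841748] [-0.1960417   0.30031857 -0.08282533]
```

View pics/p7.png

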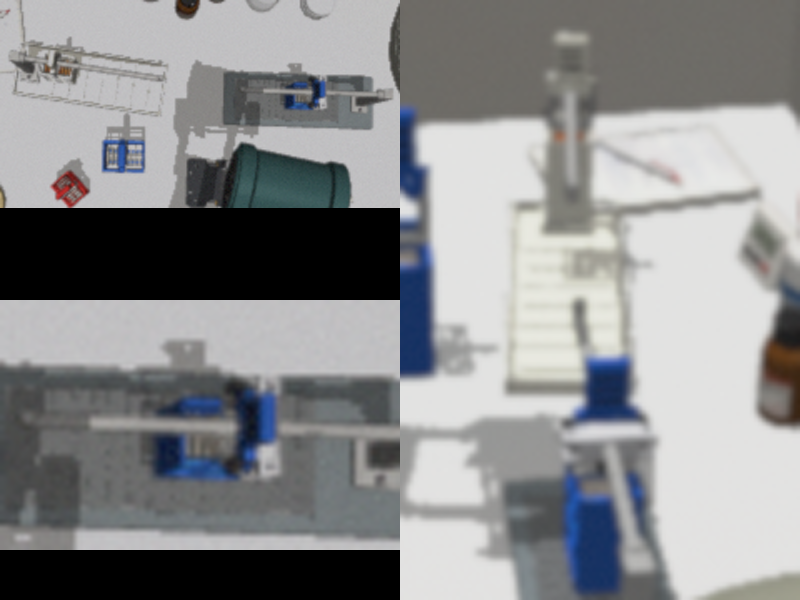

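The blue carrier hangs on the drying rail hard against the block (lower-left crop (258,430)). The white carrier and the other things are where they were. I'm handing in.

```bash
python3 -c "
from bench import robot
print(robot.close_job())"
```

```text
the job is handed in; nothing more can be done
None
```

The blue carrier hangs on the drying rail, snapped past both rollers and home against the catch block; it is released, the gripper is clear, and the job was handed in at about 21 s.

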